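Stow the closed sample box in the free lane and drop the keeper

ROBOT

A 6-joint arm with a two-finger parallel gripper is mounted at the origin on the work surface. World frame = base frame: x ahead of the robot, y to its left, z up, the work surface at z = 0. Lengths are in mm, angles in rad, forces in N, time in s.
With the tool pointing down it reaches from about 400 to 825 mm from the base axis. Payload 7 kg.
Tool frame: the origin (TCP) lies at the very end of the fingers, on their centre line; the grasp point (between the pads) lies 19 mm behind it; z points along the fingers, y is the direction in which the jaws open and shut (so a half turn about z gives the same grasp; the last joint's range is limited). The gripper opens to 85 mm and grips with 20 to 120 N. Pads are 22 mm wide; open, the fingers measure 114 mm over their backs; the gripper's body (76 mm by 85 mm) begins 54 mm behind the grasp point. The pads swing forward as they close: fully open they stand 13 mm farther back than shut.
Start: joints at [1.541, 0.359, 0.012, 0, -1.224, -0.288], TCP at [210.931, 641.174, 231.302] pointing down, gripper open.
Joint ranges: [-3.07, 3.07], [-1.43, 2.12], [-1.02, 1.25], [-3.03, 1.67], [-3.05, -0], [-3.03, 3.03]. Speed limits (rad/s): [2.39, 2.39, 3.01, 3.14, 3.14, 3.14].

INTERFACE

Orientations are given as a unit quaternion [x, y, z, w].
In Python, from plant import env gives the robot as it stands.
- The arm moves only by the shell command python3 -m inch 'ROWS'. ROWS is JSON, a list of rows, each an object with "offset": the shift along the tool's x, y, z in mm, a list of three; "twist": the turn about the tool's z in degrees; "grip": the finger opening in mm, from 0 to 85.4. In form: [{"offset": [x, y, z], "twist": twist, "grip": grip}, ...]. A call has 1 to 5 rows; each row shifts and turns the commanded pose from where the row before left it, along the tool's axes as they then stand; what a row does not reach is not made up. A row lasts 1/8 s, in which the tool goes at most 62.5 mm and 10.7 degrees, less where a joint would pass 70% of its speed; a pose out of reach is approached as far as the arm can. A call with a gripper value outside its range is refused whole. The fingers move at their own pace and stop on an object; the grip force is fixed at half the most. Time passes only in rows, so rows that do not move let the fingers close. It gives the time, the measured TCP pose, the force and the opening at its end, in the units of the state.
- env.get_state(): the state, without advancing time (a new reading comes with each control period).
- env.read_camera(name): name is "scene" or "top"; returns a dict with "img" (384x512x3 uint8, red, green, blue), "vertical_fov" (degrees; the focal length in pixels is half the picture's height over the tangent of half this angle, whatever the lens; pixels are square), "cx", "cy" (the principal point, pixels), "extrinsics" (4x4, takes a point from world to camera coordinates). Camera axes: x right, y down, z forward; pixel columns grow to the right and rows downward; lengths in mm; the calibration is good to about 2 mm. A picture is of the moment at which its call begins. There is no depth.
- env.hand_in(): hands the job in, once; it reports no verdict.
The state is a dict: "t": time; "joint_pos": joint angles; "joint_vel": joint speeds; "effort": joint torques, N m; "tool_pos": TCP position; "ee_rot": TCP orientation; "wrist_force": force on the tool from outside, world axes, zero at the start; "wrist_torque": the same for the moment, N m; "gripper_width": opening from 0.0 (shut) to 1.0 (fully open).
Only numpy, scipy, OpenCV 4.12 (cv2) and the standard library are available. Lean on these libraries where they do the work, as an engineer would, in place of code of your own. Each camera call takes 0.05 s, during which the arm holds its last target.

TASK

Slide the closed sample box (the one with its lid on, out on the table) along the table, keeping it flat and never lifting it, all the way home against the back stop of whichever lane of the stainless rack is empty. Only then swing the rack's keeper bar over towards the robot and fully down, so that it lies across the front of both boxes. Leave the open box, the box already in the rack and the two jars standing where they are.

Things in the scene. Friction and masses are not known exactly. Their poses are not given: they have to be found in the camera images.
- closed_box: The box to stow: square stainless sample box with its flat lid on, 90 x 90 mm, 50 mm high, about 0.45 kg, loose on the table left or right of the rack's mouth. The lid carries a raised square frame, 2 mm high. Origin: centre of its underside; x and y parallel to its sides, z up.
- open_box: Same stainless box, 90 x 90 mm and 44 mm high, without a lid and empty (3 mm walls), standing on the other side. Not wanted. Origin: centre of its underside.
- stored_box: A closed box identical to closed_box that already fills one of the rack's two lanes, left or right. Origin: centre of its underside.
- rack: Fixed stainless rack with two lanes side by side, one 90 mm box each; boxes slide in on the table along the rack's +x from its open side facing the robot. Origin on the table, midway between the lanes, x into the lanes, y left. Lane walls 20 mm high, 6 mm thick, from x = -45 to +55 mm; outer ones flare out to x = -75 mm. Back stop face at x = +45 mm, 45 mm high.
- lane_left (a point): Where the centre of a box's underside lies when home in the left lane: rack x = 0, y = +53.5 mm, on the table. The lane is 101 mm wide inside.
- lane_right (a point): The same for the right lane: rack x = 0, y = -53.5 mm.
- keeper (a joint): Angle of the keeper, a U-shaped bail of 6 mm rod pivoting on posts 42 mm high at rack x = 0, y = +-113 mm, 30 mm up. Arms 80 mm long, at y = +-120 mm, joined by a bar along y. 0: fully down, bar across the lane mouths at rack x = -80 mm, 30 mm up. pi/2: bar straight up. Starts at 1.7 to 2.2, leaning away from the robot. Stays where left; needs about 2 N at the bar.
- keeper_bar (a point): Middle of the keeper's bar, which carries a black sleeve 100 mm long and 12 mm thick.
- jar_left: Clear sample jar with a blue lid, 54 mm across, 65 mm high, standing to the left of the rack. Origin: centre of its underside.
- jar_right: The same kind of jar, standing to the right of the rack.
There are look-alikes about, which are no part of the job. Leave any red look-alike of the closed_box alone.

How it is judged:
By the outcome, as a careful person would: the job done as asked, in the order asked, and still so for the second after the job is handed in, with the robot touching nothing.
It also fails if it takes over 72 s, if anything falls off the work surface, if the arm or the gripper's body presses on something with over 40 N, if the wrist force passes 120 N, or if a joint passes its speed limit or range.

## Working session

There is one attempt and no reset: what is moved stays moved. The work goes in short steps, Python scripts to look and compute and a shell command to move; the robot and the scene stay as the last step left them, time stands still between calls to the robot, and variables do not carry over. Pictures are saved under pics/ and viewed, and the job is handed in when it is done.

```bash
ls; mkdir -p pics
cat > h.py <<'E'
from plant import env
import numpy as np, cv2
def snap(n,name):
    c=env.read_camera(n); cv2.imwrite(f"pics/{name}.png",cv2.cvtColor(c["img"],cv2.COLOR_RGB2BGR)); 
    np.savez(f"pics/{name}.npz",**c); return c
def load(name): return np.load(f"pics/{name}.npz")
def K(c):
    h,w=c["img"].shape[:2]; f=h/2/np.tan(np.radians(float(c["vertical_fov"]))/2); return f,float(c["cx"]),float(c["cy"])
def ray(c,u,v,z):
    f,cx,cy=K(c); E=np.array(c["extrinsics"]); R,t=E[:3,:3],E[:3,3]
    d=R.T@np.array([(u-cx)/f,(v-cy)/f,1]); o=-R.T@t
    return o+d*(z-o[2])/d[2]
def proj(c,p):
    f,cx,cy=K(c); E=np.array(c["extrinsics"]); q=E[:3,:3]@np.array(p,float)+E[:3,3]
    return q[:2]/q[2]*f+[cx,cy]
E
python3 - <<'E'
from h import *
for n in("scene","top"):
    c=snap(n,n+"0"); print({k:c[k] for k in c if k!="img"})
    cv2.imwrite(f"pics/{n}0b.png",cv2.resize(cv2.imread(f"pics/{n}0.png"),(800,600),interpolation=cv2.INTER_CUBIC))
s=env.get_state();print(s)
E
```

```text
pics
{'vertical_fov': 44.01975912201927, 'cx': 255.05820388021053, 'cy': 193.7558346427183, 'extrinsics': array([[-5.18445085e-01,  8.54961976e-01, -1.59597704e-02,
         2.01967865e+02],
       [ 4.69040896e-01,  2.68719491e-01, -8.41302843e-01,
        -1.85200351e+02],
       [-7.14993239e-01, -4.43655109e-01, -5.40328430e-01,
         1.47323574e+03],
       [ 0.00000000e+00,  0.00000000e+00,  0.00000000e+00,
         1.00000000e+00]])}
{'vertical_fov': 52.91680776877565, 'cx': 252.5397924296372, 'cy': 189.86414339363768, 'extrinsics': array([[-1.38347454e-02, -9.99795730e-01,  1.47342514e-02,
         4.58119692e+01],
       [-9.94269456e-01,  1.21930991e-02, -1.06205353e-01,
         4.82175828e+02],
       [ 1.06004002e-01, -1.61191401e-02, -9.94235045e-01,
         9.59600287e+02],
       [ 0.00000000e+00,  0.00000000e+00,  0.00000000e+00,
         1.00000000e+00]])}
{'t': 0.1, 'joint_pos': array([ 1.54113189e+00,  3.59318179e-01,  1.11536334e-02, -3.05511049e-04,
       -1.22410811e+00, -2.88094685e-01]), 'joint_vel': array([ 6.02842164e-07, -2.25118734e-03,  2.74579078e-03,  3.01252691e-04,
       -3.14301077e-04, -1.87148656e-03]), 'effort': array([-1.64267687e-03, -5.84763980e+01,  2.94106883e+01,  6.95445970e+00,
       -3.18247308e-03,  7.32889248e-06]), 'tool_pos': array([210.7912736 , 640.78720602, 230.45740789]), 'ee_rot': array([ 9.87396661e-01, -1.58263290e-01, -4.73146700e-05,  7.50516783e-04]), 'wrist_force': array([ 0.34425997, -0.90395898, -0.2523454 ]), 'wrist_torque': array([-0.05253566, -0.0092388 , -0.00661069]), 'gripper_width': 0.9990378635379352}
```

View pics/scene0b.png

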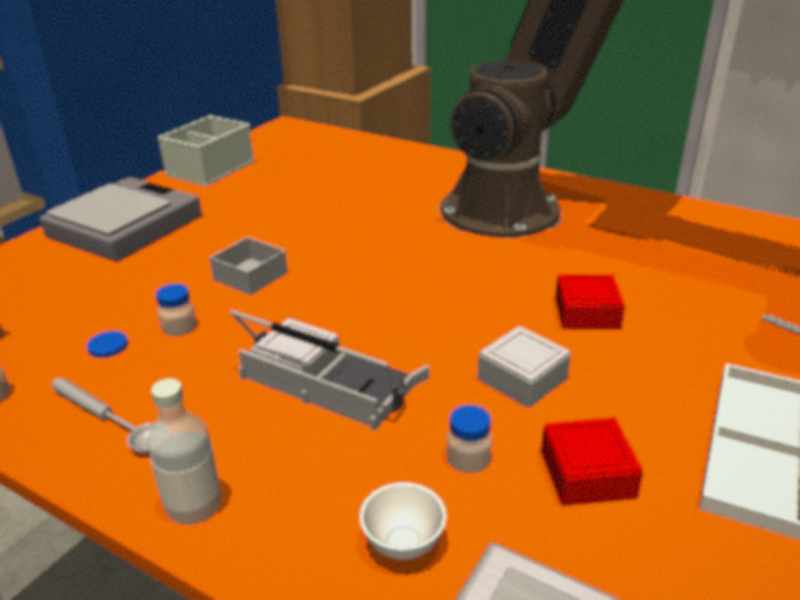

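View pics/top0b.png

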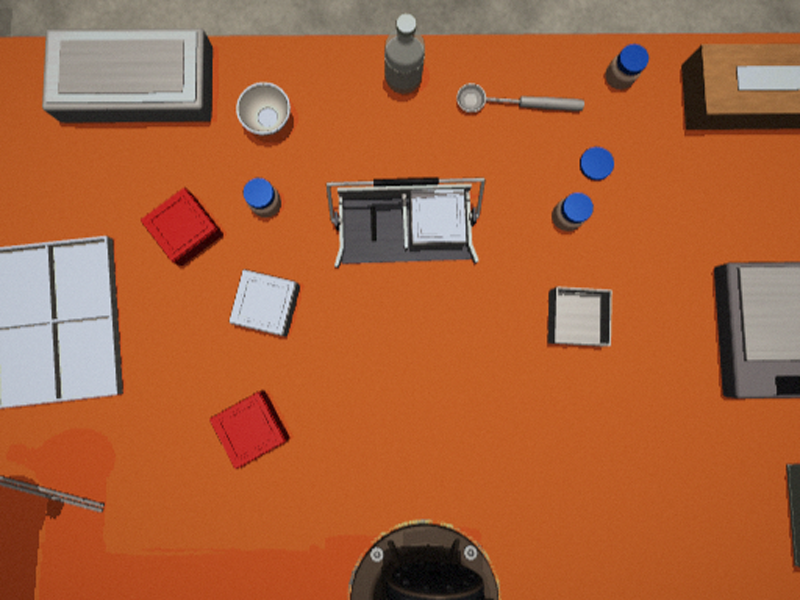

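The scene view shows the closed box at (525,365), with the left lane empty and the stored box in the right lane. In the top view (800x600) the closed box is at (264,303), the rack mouth spans (340–475,262), and the keeper bar is at y≈183. Next I'll measure these.

Run:
```python
from h import *
c=load("top0"); img=c["img"]; hsv=cv2.cvtColor(img,cv2.COLOR_RGB2HSV)
m=((hsv[...,1]<70)&(hsv[...,2]>150)).astype(np.uint8)
cs,_=cv2.findContours(m,cv2.RETR_EXTERNAL,cv2.CHAIN_APPROX_NONE)
for k in cs:
    if cv2.contourArea(k)>300:
        r=cv2.minAreaRect(k); b=cv2.boxPoints(r)
        P=np.array([ray(c,u,v,50)[:2] for u,v in b])
        print("px",np.round(np.array(r[0])*1.5625),"ctr",P.mean(0).round(1),"sides",[round(float(np.linalg.norm(P[i]-P[i-1])),1) for i in range(4)],"ang",[round(float(np.degrees(np.arctan2(*(P[i]-P[i-1])[::-1]))),1) for i in range(4)])
m=((hsv[...,0]>105)&(hsv[...,0]<130)&(hsv[...,1]>150)).astype(np.uint8)
for k in cv2.findContours(m,cv2.RETR_EXTERNAL,cv2.CHAIN_APPROX_NONE)[0]:
    if cv2.contourArea(k)>50:
        (u,v),r=cv2.minEnclosingCircle(k);print("blue",round(u*1.5625),round(v*1.5625),ray(c,u,v,65).round(0))
for n,a,b in(("top0",(190,100),(330,185)),("scene0",(130,180),(380,300))):
    I=cv2.imread(f"pics/{n}.png")[a[1]:b[1],a[0]:b[0]]; s=800//I.shape[1]; s=min(s,5)
    cv2.imwrite(f"pics/{n}crop.png",cv2.resize(I,None,fx=s,fy=s,interpolation=cv2.INTER_CUBIC)); print(s)
```

```text
px [577. 315.] ctr [ 447.6 -249.9] sides [87.4, 70.4, 87.5, 69.8] ang [-2.4, -90.7, 177.1, 89.2]
px [261. 301.] ctr [475.2 251.4] sides [85.2, 87.2, 86.0, 87.1] ang [75.3, -13.2, -104.8, 166.3]
px [770. 312.] ctr [ 447.8 -560.9] sides [145.9, 94.3, 146.2, 92.8] ang [-4.3, -90.7, 175.1, 89.2]
px [ 53. 321.] ctr [449.6 577.9] sides [259.5, 183.9, 260.3, 178.8] ang [6.9, -86.8, -174.3, 92.9]
px [438. 215.] ctr [612.6 -31.4] sides [85.1, 86.5, 85.2, 85.7] ang [-1.0, -90.5, 178.5, 89.4]
px [262. 108.] ctr [794.9 252.5] sides [85.4, 87.4, 85.5, 86.6] ang [0.8, -90.4, -179.7, 89.5]
px [768.  77.] ctr [ 842.9 -590.1] sides [38.4, 103.2, 38.5, 102.8] ang [-4.3, -90.4, 175.1, 89.6]
px [122.  68.] ctr [865.2 484. ] sides [132.2, 257.6, 132.6, 254.1] ang [2.7, -90.3, -178.8, 89.6]
blue 577 208 [ 618. -253.   65.]
blue 258 194 [646. 256.  65.]
blue 596 163 [ 692. -289.   65.]
blue 632 59 [ 867. -357.   65.]
5
3
```

View pics/top0crop.png

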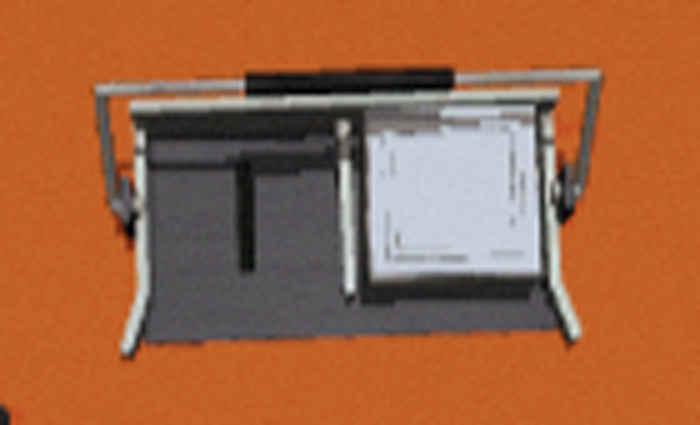

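View pics/scene0crop.png

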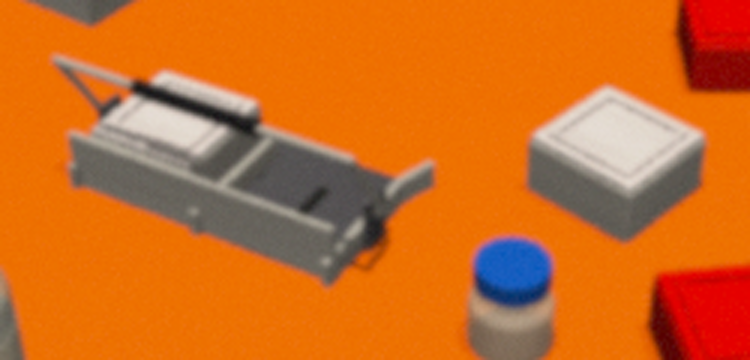

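Run:
```python
from h import *
c=load("top0")
def p(u,v,z): return ray(c,190+(u+.5)/5-.5,100+(v+.5)/5-.5,z)
N={'flL':(128,352,20),'flR':(573,340,20),'wallLfront':(145,295,20),'wallRfront':(551,283,20),'cwf':(350,298,20),'stopL':(133,105,45),'stopR':(557,94,45),'bed L':(145,342,0),'bed R':(560,328,0),'sleeve L':(246,80,110),'sleeve R':(453,76,110),'barL':(97,91,110),'barR':(602,73,110),'pivL':(125,190,42),'pivR':(567,182,42)}
P={k:p(*v) for k,v in N.items()}
for k in P: print(k,P[k].round(1))
for a,b in(('flL','flR'),('wallLfront','wallRfront'),('stopL','stopR'),('bed L','bed R'),('barL','barR'),('pivL','pivR')):
    d=P[b]-P[a]; print(a,b,np.linalg.norm(d).round(1),np.degrees(np.arctan2(d[0],-d[1])).round(2),((P[a]+P[b])/2).round(1))
```

```text
flL [536. 135.  20.]
flR [539.6 -95.1  20. ]
wallLfront [565.7 126.1  20. ]
wallRfront [569.7 -84.5  20. ]
cwf [562.9  20.   20. ]
stopL [659.2 129.9  45. ]
stopR [662.9 -86.6  45. ]
bed L [544.4 127.6   0. ]
bed R [549.4 -91.4   0. ]
sleeve L [651.8  71.1 110. ]
sleeve R [652.9 -27.6 110. ]
barL [647.1 141.9 110. ]
barR [653.7 -98.8 110. ]
pivL [615.8 134.4  42. ]
pivR [617.6 -90.9  42. ]
flL flR 230.1 0.91 [537.8  19.9  20. ]
wallLfront wallRfront 210.6 1.09 [567.7  20.8  20. ]
stopL stopR 216.6 0.98 [661.   21.7  45. ]
bed L bed R 219.1 1.3 [546.9  18.1   0. ]
barL barR 240.9 1.56 [650.4  21.6 110. ]
pivL pivR 225.4 0.47 [616.7  21.7  42. ]
```

```bash
cat >> h.py <<'E'
from scipy.spatial.transform import Rotation as Ro
def go(x,y,z,phi):
    s=env.get_state(); R=Ro.from_quat(s["ee_rot"]).as_matrix(); d=np.array([x,y,z])-s["tool_pos"]
    ph=np.degrees(np.arctan2(R[1,0],R[0,0])); tw=(ph-phi+180)%360-180
    Rt=R@Ro.from_euler('z',tw,degrees=True).as_matrix()
    print("t",round(s["t"],2),"pos",s["tool_pos"].round(1),"phi",ph.round(1),"F",s["wrist_force"].round(1),"w",round(s["gripper_width"]*85.4,1),"q",s["joint_pos"].round(2))
    print("off now",(R.T@d).round(1),"twist",tw.round(1),"off after twist",(Rt.T@d).round(1))
E
python3 -c "
from h import *
go(401.5,269.8,230,-14)"
```

```text
t 0.1 pos [210.8 640.8 230.5] phi -18.2 F [ 0.3 -0.9 -0.3] w 85.3 q [ 1.54  0.36  0.01 -0.   -1.22 -0.29]
off now [297.1 292.8   0.9] twist -4.2 off after twist [274.8 313.8   0.9]
```

```bash
python3 -m inch '[{"offset":[35,35,0],"twist":0,"grip":50},{"offset":[40,40,0],"twist":0,"grip":50},{"offset":[40,40,0],"twist":0,"grip":50},{"offset":[40,40,0],"twist":0,"grip":50},{"offset":[40,40,0],"twist":0,"grip":50}]'; python3 -m inch '[{"offset":[40,40,0],"twist":0,"grip":50},{"offset":[40,35,0],"twist":0,"grip":50},{"offset":[20,20,0],"twist":0,"grip":50},{"offset":[0,0,0],"twist":-4.2,"grip":50},{"offset":[0,0,0],"twist":0,"grip":50}]'
python3 -c "
from h import *
go(401.5,269.8,8,-14)"
```

```text
t: 0.72
tool_pos: [335.6, 393.1, 231.1]
ee_rot: [0.987, -0.158, -0.0, 0.0]
wrist_force: [0.6, -0.2, 0.0]
gripper_width: 0.584
t: 1.35
tool_pos: [400.6, 273.0, 231.2]
ee_rot: [0.992, -0.123, -0.0, 0.0]
wrist_force: [0.3, 0.2, -0.2]
gripper_width: 0.587
t 1.35 pos [400.6 273.  231.2] phi -14.1 F [ 0.3  0.2 -0.2] w 50.1 q [ 1.    0.04 -0.39 -0.   -1.14  0.32]
off now [  1.7   2.9 223.2] twist -0.1 off after twist [  1.7   2.9 223.2]
```

```bash
python3 -m inch '[{"offset":[1,3,50],"twist":0,"grip":50},{"offset":[0,0,50],"twist":0,"grip":50},{"offset":[0,0,50],"twist":0,"grip":50},{"offset":[0,0,45],"twist":0,"grip":50},{"offset":[0,0,27],"twist":0,"grip":50}]'
python3 - <<'E'
from h import *
go(401.5,269.8,8,-14)
for n in("scene","top"):
    snap(n,n+"1")
I=np.vstack([cv2.imread("pics/top1.png")[130:300,80:330],cv2.imread("pics/scene1.png")[150:320,260:510]]); cv2.imwrite("pics/c1.png",cv2.resize(I,None,fx=1.7,fy=1.7))
E
```

```text
t: 1.98
tool_pos: [399.8, 269.8, 7.1]
ee_rot: [0.992, -0.122, -0.001, 0.001]
wrist_force: [0.2, 0.8, 0.2]
gripper_width: 0.585
t 1.98 pos [399.8 269.8   7.1] phi -14.1 F [0.2 0.8 0.2] w 49.9 q [ 1.    0.32 -0.67 -0.   -0.58  0.32]
off now [ 1.6 -0.4 -0.9] twist -0.1 off after twist [ 1.6 -0.4 -0.9]
```

View pics/c1.png

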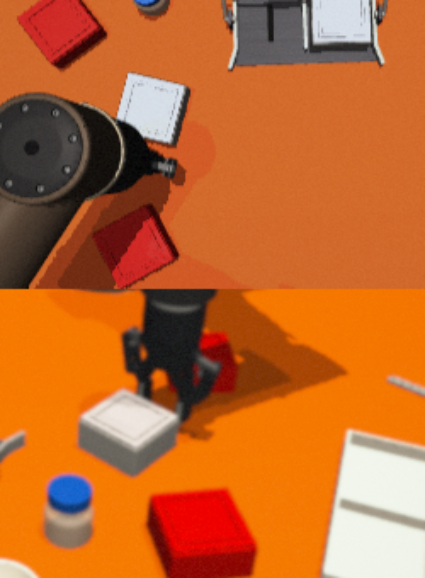

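The fingers are standing behind the box's rear face, clear of the red box. Now a gentle push.

```bash
python3 -m inch '[{"offset":[8,0,0],"twist":0,"grip":50},{"offset":[8,0,0],"twist":0,"grip":50},{"offset":[8,0,0],"twist":0,"grip":50},{"offset":[8,0,0],"twist":0,"grip":50},{"offset":[8,0,0],"twist":0,"grip":50}]';python3 -m inch '[{"offset":[5,0,0],"twist":0,"grip":50},{"offset":[0,0,0],"twist":0,"grip":50}]'
cat >> h.py <<'E'
def box(n,z=50):
    c=load(n); hsv=cv2.cvtColor(c["img"],cv2.COLOR_RGB2HSV)
    m=((hsv[...,1]<70)&(hsv[...,2]>150)).astype(np.uint8)
    for k in cv2.findContours(m,cv2.RETR_EXTERNAL,cv2.CHAIN_APPROX_NONE)[0]:
        if cv2.contourArea(k)>150:
            P=np.array([ray(c,u,v,z)[:2] for u,v in cv2.boxPoints(cv2.minAreaRect(k))]); C=P.mean(0)
            if 380<C[0]<700 and -80<C[1]<320:
                print("box",C.round(1),[round(float(np.linalg.norm(P[i]-P[i-1])),1) for i in range(2)],[round(float((np.degrees(np.arctan2(*(P[i]-P[i-1])[::-1]))+45)%90-45),1) for i in range(2)])
E
python3 - <<'E'
from h import *
go(401.5,269.8,8,-14)
snap("top","top2");box("top2");box("top0")
cv2.imwrite("pics/c2.png",cv2.resize(cv2.imread("pics/top2.png")[90:300,80:330],None,fx=2,fy=2))
E
```

```text
t: 2.7
tool_pos: [439.9, 260.8, 10.5]
ee_rot: [0.992, -0.122, 0.0, -0.001]
wrist_force: [-8.1, 1.7, 6.8]
gripper_width: 0.589
t: 2.95
tool_pos: [445.3, 259.6, 10.2]
ee_rot: [0.992, -0.122, 0.0, -0.001]
wrist_force: [-0.2, -0.4, -0.2]
gripper_width: 0.588
t 2.95 pos [445.3 259.6  10.2] phi -14.1 F [-0.2 -0.4 -0.2] w 50.2 q [ 0.91  0.36 -0.6  -0.   -0.61  0.42]
off now [-44.9   0.8   2.2] twist -0.1 off after twist [-44.9   0.7   2.2]
box [502.5 250.8] [101.7, 86.5] [-14.8, -13.1]
box [611.9 -31.6] [86.6, 86.6] [1.0, 1.5]
box [475.2 251.4] [85.2, 87.2] [-14.7, -13.2]
box [612.6 -31.4] [85.1, 86.5] [-1.0, -0.5]
```

View pics/c2.png

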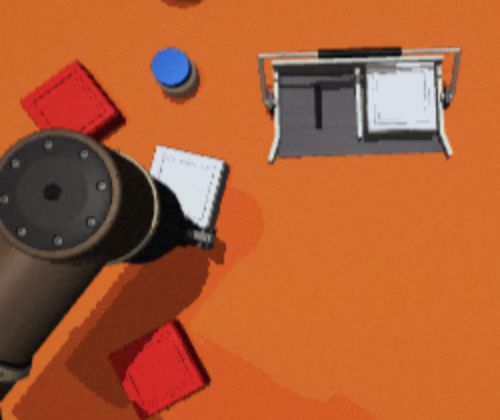

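```bash
python3 - <<'E'
from h import *
c=load("top0");hsv=cv2.cvtColor(c["img"],cv2.COLOR_RGB2HSV)
m=(((hsv[...,0]<4)|(hsv[...,0]>172))&(hsv[...,1]>150)&(hsv[...,2]>120)).astype(np.uint8)
for k in cv2.findContours(m,cv2.RETR_EXTERNAL,cv2.CHAIN_APPROX_NONE)[0]:
    if cv2.contourArea(k)>300: print([ray(c,u,v,50)[:2].round(0) for u,v in cv2.boxPoints(cv2.minAreaRect(k))])
go(518,319.7,80,-104)
E
python3 -m inch '[{"offset":[-12,0,0],"twist":0,"grip":50},{"offset":[0,0,-45],"twist":0,"grip":50},{"offset":[0,0,-45],"twist":0,"grip":50},{"offset":[0,0,0],"twist":10,"grip":50},{"offset":[0,0,0],"twist":10,"grip":50}]'
python3 -m inch '[{"offset":[0,0,0],"twist":10,"grip":50},{"offset":[0,0,0],"twist":10,"grip":50},{"offset":[0,0,0],"twist":10,"grip":50},{"offset":[0,0,0],"twist":10,"grip":50},{"offset":[0,0,0],"twist":10,"grip":50}]'
python3 -m inch '[{"offset":[0,0,0],"twist":10,"grip":50},{"offset":[0,0,0],"twist":10,"grip":50},{"offset":[0,0,0],"twist":0,"grip":50}]'
python3 -c "
from h import *
go(518,319.7,100,-104)"
```

```text
[array([294., 332.]), array([335., 254.]), array([257., 212.]), array([218., 290.])]
[array([610., 447.]), array([664., 377.]), array([595., 325.]), array([541., 395.])]
t 3.0 pos [445.2 259.6  10. ] phi -14.0 F [ 0.5 -0.7  0.1] w 50.2 q [ 0.91  0.36 -0.6   0.   -0.61  0.42]
off now [ 56.1 -76.1 -69.8] twist 90.0 off after twist [-76.  -56.2 -69.8]
t: 3.62
tool_pos: [432.3, 262.8, 100.2]
ee_rot: [0.955, -0.295, 0.0, -0.001]
wrist_force: [-0.4, -0.5, 0.3]
gripper_width: 0.584
t: 4.25
tool_pos: [432.1, 262.4, 99.3]
ee_rot: [0.741, -0.671, -0.0, -0.0]
wrist_force: [0.2, -0.0, -0.7]
gripper_width: 0.586
t: 4.62
tool_pos: [432.2, 262.4, 99.3]
ee_rot: [-0.616, 0.788, 0.0, 0.0]
wrist_force: [-0.6, 0.1, -0.4]
gripper_width: 0.585
t 4.62 pos [432.2 262.4  99.3] phi -103.9 F [-0.6  0.1 -0.4] w 49.9 q [ 0.93  0.21 -0.53 -0.   -0.83 -1.18]
off now [-76.2 -69.5  -0.7] twist 0.1 off after twist [-76.3 -69.4  -0.7]
```

```bash
python3 -m inch '[{"offset":[-38,-35,0],"twist":0,"grip":50},{"offset":[-38,-34.5,0],"twist":0,"grip":50},{"offset":[0,0,0],"twist":0,"grip":50},{"offset":[0,0,45],"twist":0,"grip":50},{"offset":[0,0,44],"twist":0,"grip":50}]'
python3 - <<'E'
from h import *
go(518,319.7,10,-104)
for n in("scene","top"):
    snap(n,n+"3")
box("top3")
I=np.vstack([cv2.imread("pics/top3.png")[90:260,80:330],cv2.imread("pics/scene3.png")[150:320,260:510]]); cv2.imwrite("pics/c3.png",cv2.resize(I,None,fx=1.7,fy=1.7))
E
```

```text
t: 5.25
tool_pos: [518.2, 319.4, 9.7]
ee_rot: [-0.617, 0.787, 0.0, 0.001]
wrist_force: [1.1, 0.3, -0.4]
gripper_width: 0.59
t 5.25 pos [518.2 319.4   9.7] phi -103.8 F [ 1.1  0.3 -0.4] w 50.3 q [ 0.87  0.47 -0.39 -0.   -0.71 -1.11]
off now [-0.3  0.2 -0.3] twist 0.2 off after twist [-0.3  0.2 -0.3]
box [500.  242.6] [85.3, 87.1] [-13.7, -12.2]
box [611.9 -31.6] [86.5, 86.6] [0.9, 1.4]
```

View pics/c3.png

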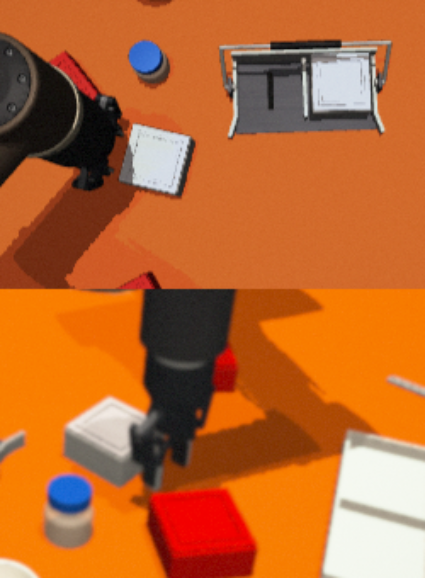

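```bash
python3 -m inch '[{"offset":[10,0,0],"twist":0,"grip":50},{"offset":[10,0,0],"twist":0,"grip":50},{"offset":[10,0,0],"twist":-0.9,"grip":50},{"offset":[10,0,0],"twist":-0.9,"grip":50},{"offset":[10,0,0],"twist":-0.9,"grip":50}]'; python3 -m inch '[{"offset":[10,0,0],"twist":-0.9,"grip":50},{"offset":[10,0,0],"twist":-0.9,"grip":50},{"offset":[10,0,0],"twist":-0.9,"grip":50},{"offset":[10,0,0],"twist":-0.9,"grip":50},{"offset":[10,0,0],"twist":-0.9,"grip":50}]'
python3 - <<'E'
from h import *
go(518,319.7,10,-104)
for n in("scene","top"):
    snap(n,n+"4")
box("top4")
I=np.vstack([cv2.imread("pics/top4.png")[90:260,80:330],cv2.imread("pics/scene4.png")[150:320,180:430]]); cv2.imwrite("pics/c4.png",cv2.resize(I,None,fx=1.7,fy=1.7))
E
```

```text
t: 5.98
tool_pos: [508.7, 272.2, 12.4]
ee_rot: [-0.635, 0.773, 0.0, 0.003]
wrist_force: [0.2, 5.7, 4.5]
gripper_width: 0.585
t: 6.6
tool_pos: [500.6, 223.0, 12.3]
ee_rot: [-0.665, 0.747, 0.0, 0.003]
wrist_force: [0.1, 6.3, 4.4]
gripper_width: 0.586
t 6.6 pos [500.6 223.   12.3] phi -96.7 F [0.1 6.3 4.4] w 50.0 q [ 0.78  0.39 -0.53  0.   -0.64 -0.89]
off now [-98.   -6.    2.8] twist 7.3 off after twist [-98.    6.5   2.8]
box [537.1 159.3] [184.3, 77.7] [3.1, 2.4]
box [614.5  21.4] [94.3, 216.1] [1.5, 1.2]
```

View pics/c4.png

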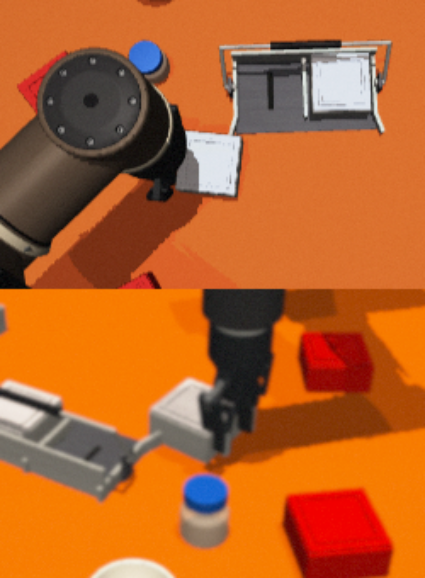

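Run:
```python
from h import *
c=load("top4")
for u,v in((241,137),(237,194),(192,133),(232,134)):
    print([ray(c,80+u/1.7,90+v/1.7,z)[:2].round(1) for z in(50,20)])
cv2.imwrite("pics/c4b.png",cv2.resize(cv2.imread("pics/top4.png")[150:220,150:260],None,fx=7,fy=7,interpolation=cv2.INTER_CUBIC))
```

```text
[array([529.5, 116.2]), array([534.2, 118.1])]
[array([445.6, 122.4]), array([447.7, 124.5])]
[array([536.3, 188. ]), array([541.2, 192.2])]
[array([534.1, 129.4]), array([539. , 131.7])]
```

View pics/c4b.png

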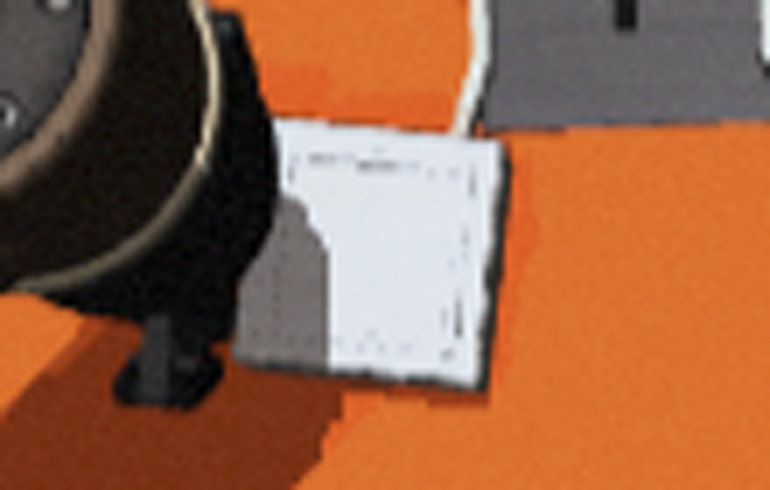

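```bash
python3 -m inch '[{"offset":[10,1.5,0],"twist":0,"grip":50},{"offset":[10,1.5,0],"twist":0,"grip":50},{"offset":[10,1.5,0],"twist":0,"grip":50},{"offset":[10,1.5,0],"twist":0,"grip":50},{"offset":[10,1.5,0],"twist":-0.9,"grip":50}]'
python3 - <<'E'
from h import *
go(518,319.7,10,-104)
snap("top","top5")
cv2.imwrite("pics/c5.png",cv2.resize(cv2.imread("pics/top5.png")[140:230,150:290],None,fx=5,fy=5,interpolation=cv2.INTER_CUBIC))
E
```

```text
t: 7.32
tool_pos: [487.3, 174.3, 11.7]
ee_rot: [-0.67, 0.742, -0.0, 0.003]
wrist_force: [0.7, 6.1, 5.2]
gripper_width: 0.592
t 7.33 pos [487.3 174.3  11.7] phi -95.8 F [0.7 6.1 5.2] w 50.5 q [ 0.72  0.36 -0.6   0.   -0.61 -0.83]
off now [-147.8  -15.8    2.3] twist 8.2 off after twist [-148.5    5.4    2.3]
```

View pics/c5.png

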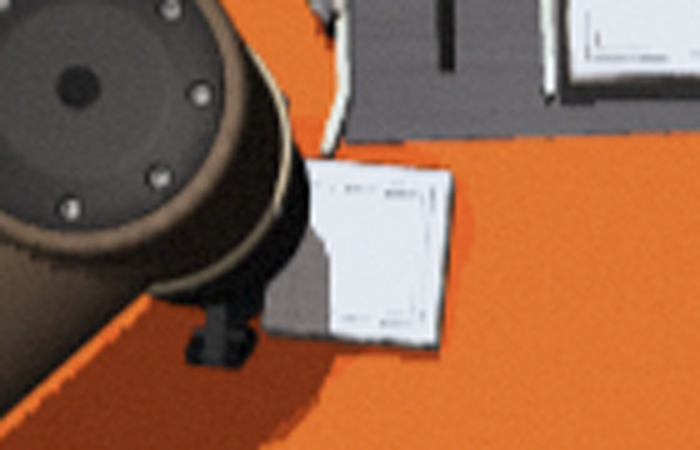

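Run:
```python
from h import *
c=load("top5")
P=[ray(c,150+(u+.5)/5-.5,140+(v+.5)/5-.5,50)[:2] for u,v in((452,171),(436,344),(263,330))]
print(P,(P[0]+P[2])/2, np.degrees(np.arctan2(*(P[0]-P[1])[::-1])))
```

```text
[array([520.85084484,  70.68977804]), array([434.45692545,  79.50304907]), array([442.49511045, 164.95978647])] [481.67297765 117.82478225] -5.8247437720450135
```

```bash
python3 -m inch '[{"offset":[9,0,0],"twist":-1.4,"grip":50},{"offset":[9,0,0],"twist":-1.4,"grip":50},{"offset":[9,0,0],"twist":-1.4,"grip":50},{"offset":[9,0,0],"twist":-1.4,"grip":50},{"offset":[9,0,0],"twist":-1.2,"grip":50}]'
python3 -m inch '[{"offset":[0,0,0],"twist":0,"grip":50}]'
python3 - <<'E'
from h import *
go(480,128,10,-89)
snap("top","top6")
cv2.imwrite("pics/c6.png",cv2.resize(cv2.imread("pics/top6.png")[140:230,150:290],None,fx=5,fy=5,interpolation=cv2.INTER_CUBIC))
E
```

```text
t: 8.0
tool_pos: [484.0, 128.9, 11.3]
ee_rot: [0.713, -0.701, 0.0, -0.002]
wrist_force: [-1.3, 7.9, 7.3]
gripper_width: 0.585
t: 8.12
tool_pos: [483.4, 127.8, 10.8]
ee_rot: [0.713, -0.702, 0.0, -0.001]
wrist_force: [0.6, 3.5, 1.9]
gripper_width: 0.589
t 8.12 pos [483.4 127.8  10.8] phi -89.1 F [0.6 3.5 1.9] w 50.3 q [ 0.65  0.34 -0.63  0.   -0.6  -0.64]
off now [-0.3  3.4  0.8] twist -0.1 off after twist [-0.3  3.4  0.8]
```

View pics/c6.png

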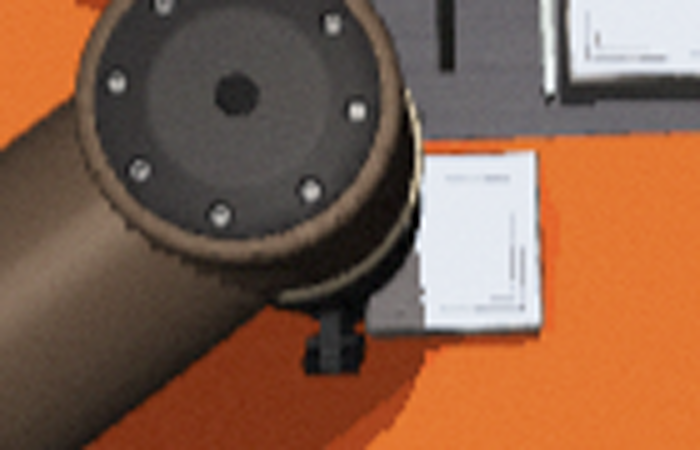

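```bash
python3 -m inch '[{"offset":[-12,0,0],"twist":0,"grip":50},{"offset":[0,0,-45],"twist":0,"grip":50},{"offset":[0,0,-45],"twist":0,"grip":50},{"offset":[0,0,0],"twist":-10,"grip":50},{"offset":[0,0,0],"twist":-10,"grip":50}]'
python3 -m inch '[{"offset":[0,0,0],"twist":-10,"grip":50},{"offset":[0,0,0],"twist":-10,"grip":50},{"offset":[0,0,0],"twist":-10,"grip":50},{"offset":[0,0,0],"twist":-10,"grip":50},{"offset":[0,0,0],"twist":-10,"grip":50}]'
python3 -m inch '[{"offset":[0,0,0],"twist":-10,"grip":50},{"offset":[0,0,0],"twist":-10,"grip":50},{"offset":[0,0,0],"twist":0,"grip":50}]'
python3 -c "
from h import *
go(407,71,100,1)"
```

```text
t: 8.8
tool_pos: [482.0, 139.9, 100.4]
ee_rot: [0.825, -0.565, -0.0, 0.0]
wrist_force: [-0.8, 0.3, -0.4]
gripper_width: 0.586
t: 9.43
tool_pos: [481.7, 139.6, 99.6]
ee_rot: [0.987, -0.163, -0.001, 0.001]
wrist_force: [-0.5, -1.1, -0.0]
gripper_width: 0.582
t: 9.8
tool_pos: [481.9, 139.7, 99.7]
ee_rot: [1.0, 0.007, -0.001, 0.001]
wrist_force: [-0.1, -0.2, 0.1]
gripper_width: 0.587
t 9.8 pos [481.9 139.7  99.7] phi 0.8 F [-0.1 -0.2  0.1] w 50.2 q [ 0.67  0.21 -0.54 -0.   -0.83  0.91]
off now [-75.9  67.6  -0.1] twist -0.2 off after twist [-76.1  67.3  -0.1]
```

```bash
python3 -m inch '[{"offset":[-38,34,0],"twist":0,"grip":50},{"offset":[-38,33.5,0],"twist":0,"grip":50},{"offset":[0,0,0],"twist":0,"grip":50}]'
python3 - <<'E'
from h import *
go(407,71,10,1)
snap("top","top7");box("top7");snap("scene","scene7")
cv2.imwrite("pics/c7.png",cv2.resize(cv2.imread("pics/top7.png")[100:240,150:330],None,fx=4,fy=4,interpolation=cv2.INTER_CUBIC))
E
```

```text
t: 10.18
tool_pos: [404.5, 68.7, 99.9]
ee_rot: [1.0, 0.005, -0.001, 0.0]
wrist_force: [1.3, 1.7, 0.5]
gripper_width: 0.583
t 10.18 pos [404.5  68.7  99.9] phi 0.5 F [1.3 1.7 0.5] w 49.8 q [ 0.65  0.06 -0.72 -0.   -0.79  0.93]
off now [ 2.8 -2.3 89.9] twist -0.5 off after twist [ 2.8 -2.3 89.9]
box [611.9 -31.6] [86.6, 86.6] [1.0, 1.5]
```

View pics/c7.png

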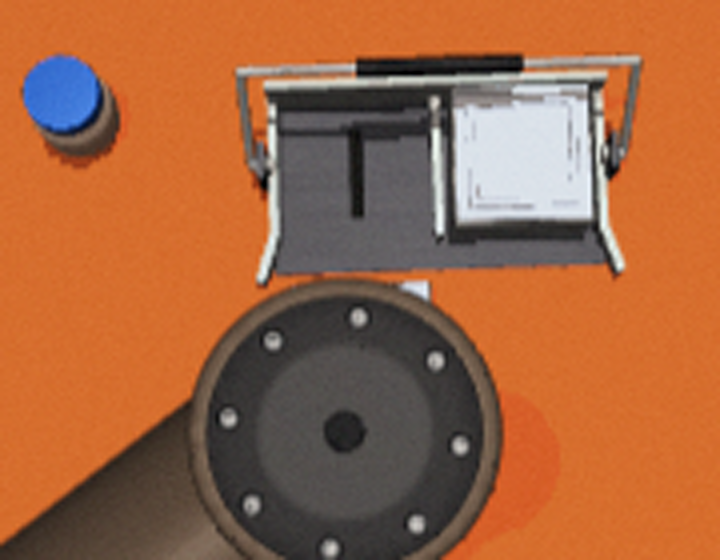

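Run:
```python
from h import *
c=load("top7")
print("FR",ray(c,150+(430)/4-.4,100+(281)/4-.4,50).round(1))
cv2.imwrite("pics/c7s.png",cv2.resize(cv2.imread("pics/scene7.png")[150:330,130:400],None,fx=2.9,fy=2.9,interpolation=cv2.INTER_CUBIC))
```

```text
FR [530.3  27.8  50. ]
```

View pics/c7s.png

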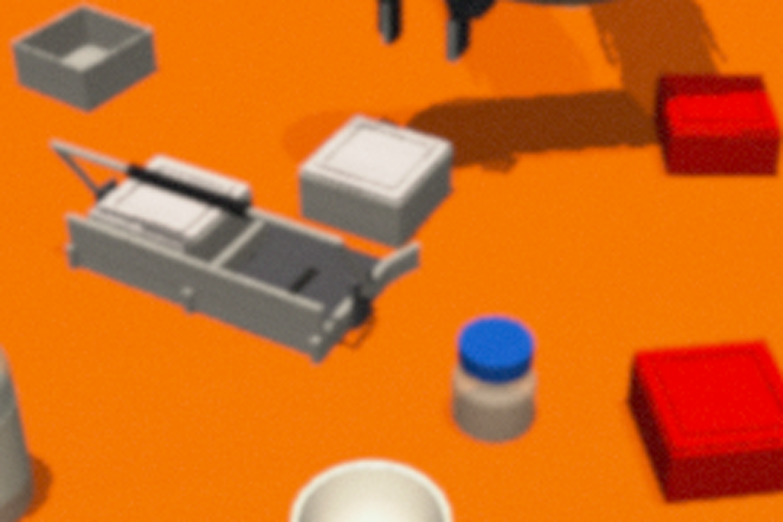

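```bash
python3 -m inch '[{"offset":[2,-2.5,45],"twist":-0.5,"grip":50},{"offset":[0,0,44],"twist":0,"grip":50},{"offset":[10,0,0],"twist":0,"grip":50},{"offset":[8,0,0],"twist":0,"grip":50},{"offset":[8,0,0],"twist":0,"grip":50}]'
python3 -m inch '[{"offset":[9,0,0],"twist":0,"grip":50},{"offset":[9,0,0],"twist":0,"grip":50},{"offset":[9,0,0],"twist":0,"grip":50},{"offset":[9,0,0],"twist":0,"grip":50},{"offset":[9,0,0],"twist":0,"grip":50}]'
python3 - <<'E'
from h import *
go(555.8,73.5,10,1)
snap("top","top8");snap("scene","scene8")
I=np.vstack([cv2.imread("pics/top8.png")[100:240,160:340],cv2.imread("pics/scene8.png")[170:310,130:310]]);cv2.imwrite("pics/c8.png",cv2.resize(I,None,fx=2.1,fy=2.1,interpolation=cv2.INTER_CUBIC))
E
```

```text
t: 10.9
tool_pos: [436.8, 74.6, 12.4]
ee_rot: [1.0, 0.012, 0.0, -0.0]
wrist_force: [-2.7, -0.4, -1.5]
gripper_width: 0.583
t: 11.52
tool_pos: [480.4, 74.8, 12.1]
ee_rot: [1.0, 0.012, -0.001, 0.0]
wrist_force: [-8.4, -0.5, 6.7]
gripper_width: 0.589
t 11.53 pos [480.4  74.8  12.1] phi 1.3 F [-8.4 -0.5  6.7] w 50.3 q [ 0.56  0.32 -0.66 -0.   -0.59  1.04]
off now [75.4  3.   2. ] twist 0.3 off after twist [75.4  2.6  2. ]
```

View pics/c8.png

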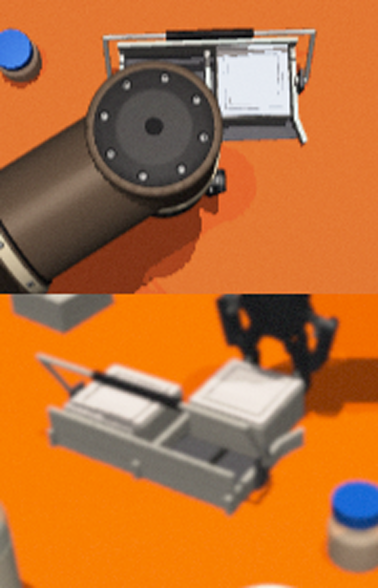

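```bash
python3 -m inch '[{"offset":[9,0,0],"twist":0,"grip":50},{"offset":[9,0,0],"twist":0,"grip":50},{"offset":[9,0,0],"twist":0,"grip":50},{"offset":[9,0,0],"twist":0,"grip":50},{"offset":[9,0,0],"twist":0,"grip":50}]'
python3 -m inch '[{"offset":[7,0,0],"twist":0,"grip":50},{"offset":[6,0,0],"twist":0,"grip":50},{"offset":[5,0,0],"twist":0,"grip":50}]'
python3 - <<'E'
from h import *
go(555.8,73.5,10,1)
snap("scene","scene9")
I=cv2.imread("pics/scene9.png")[160:310,130:330];cv2.imwrite("pics/c9.png",cv2.resize(I,None,fx=3.8,fy=3.8,interpolation=cv2.INTER_CUBIC))
E
```

```text
t: 12.25
tool_pos: [525.0, 75.9, 11.7]
ee_rot: [1.0, 0.012, -0.001, 0.0]
wrist_force: [-7.6, -0.2, 6.6]
gripper_width: 0.584
t: 12.62
tool_pos: [543.0, 76.4, 11.7]
ee_rot: [1.0, 0.012, -0.001, 0.0]
wrist_force: [-8.1, -0.0, 5.8]
gripper_width: 0.587
t 12.62 pos [543.   76.4  11.7] phi 1.4 F [-8.1 -0.   5.8] w 50.1 q [ 0.5   0.4  -0.52 -0.   -0.65  1.1 ]
off now [12.8  3.2  1.7] twist 0.4 off after twist [12.8  3.1  1.7]
```

View pics/c9.png

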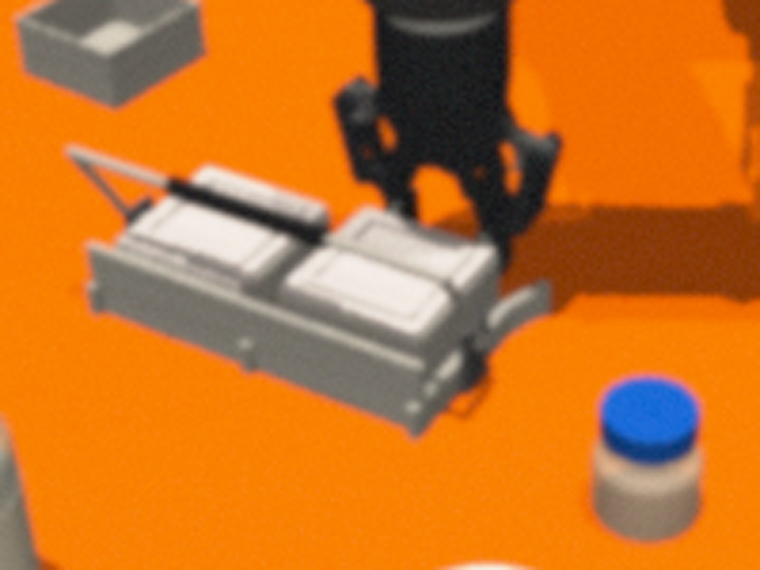

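The box is in the lane and nearly home, with about 12 mm left. I'll finish in small steps and watch the force.

```bash
python3 -m inch '[{"offset":[4,0,0],"twist":0,"grip":50},{"offset":[3,0,0],"twist":0,"grip":50},{"offset":[2,0,0],"twist":0,"grip":50}]'
python3 -m inch '[{"offset":[2,0,0],"twist":0,"grip":50}]'
python3 -m inch '[{"offset":[2,0,0],"twist":0,"grip":50}]'
```

```text
t: 13.05
tool_pos: [552.0, 76.7, 11.6]
ee_rot: [1.0, 0.012, -0.001, 0.0]
wrist_force: [-5.8, 0.4, 4.8]
gripper_width: 0.584
t: 13.18
tool_pos: [553.9, 76.8, 11.6]
ee_rot: [1.0, 0.012, -0.001, 0.0]
wrist_force: [-5.8, -0.4, 5.5]
gripper_width: 0.585
t: 13.3
tool_pos: [555.1, 76.7, 11.5]
ee_rot: [1.0, 0.012, -0.001, 0.0]
wrist_force: [-13.9, 2.7, 10.2]
gripper_width: 0.587
```

```bash
python3 -m inch '[{"offset":[1.5,0,0],"twist":0,"grip":50}]'
python3 -m inch '[{"offset":[1,0,0],"twist":0,"grip":50},{"offset":[0,0,0],"twist":0,"grip":50}]'
```

```text
t: 13.42
tool_pos: [555.1, 76.6, 11.3]
ee_rot: [1.0, 0.012, -0.002, 0.0]
wrist_force: [-18.8, 6.3, 12.5]
gripper_width: 0.585
t: 13.68
tool_pos: [555.1, 76.5, 11.3]
ee_rot: [1.0, 0.012, -0.003, 0.001]
wrist_force: [-19.5, 5.1, 13.7]
gripper_width: 0.585
```

```bash
python3 -m inch '[{"offset":[-5,0,0],"twist":0,"grip":50},{"offset":[-20,0,0],"twist":0,"grip":50},{"offset":[-20,0,-50],"twist":0,"grip":20},{"offset":[-40,0,-45],"twist":0,"grip":0},{"offset":[-40,0,-45],"twist":0,"grip":0}]'
python3 -m inch '[{"offset":[0,45,0],"twist":0,"grip":0},{"offset":[0,55,0],"twist":0,"grip":0},{"offset":[0,55,0],"twist":0,"grip":0},{"offset":[0,0,0],"twist":0,"grip":0}]'
python3 - <<'E'
from h import *
go(672,22,200,1)
c=snap("top","top10");box("top10");snap("scene","scene10")
I=np.vstack([cv2.imread("pics/top10.png")[90:210,170:340],cv2.imread("pics/scene10.png")[170:290,140:310]]);cv2.imwrite("pics/c10.png",cv2.resize(I,None,fx=2.5,fy=2.5,interpolation=cv2.INTER_CUBIC))
E
```

```text
t: 14.3
tool_pos: [434.4, 74.5, 153.1]
ee_rot: [1.0, 0.012, 0.001, -0.0]
wrist_force: [-0.1, -0.1, 1.2]
gripper_width: 0.001
t: 14.8
tool_pos: [438.6, -83.6, 152.0]
ee_rot: [1.0, 0.01, 0.001, -0.0]
wrist_force: [-1.3, 0.9, -0.4]
gripper_width: 0.001
t 14.8 pos [438.6 -83.6 152. ] phi 1.1 F [-1.3  0.9 -0.4] w 0.1 q [ 0.26  0.05 -0.59  0.   -0.93  1.33]
off now [ 235.5 -101.   -47.4] twist 0.1 off after twist [ 235.3 -101.5  -47.4]
box [435.9  35.1] [174.8, 20.9] [14.6, 14.9]
box [614.5  21.4] [94.4, 216.1] [1.5, 1.2]
```

View pics/c10.png

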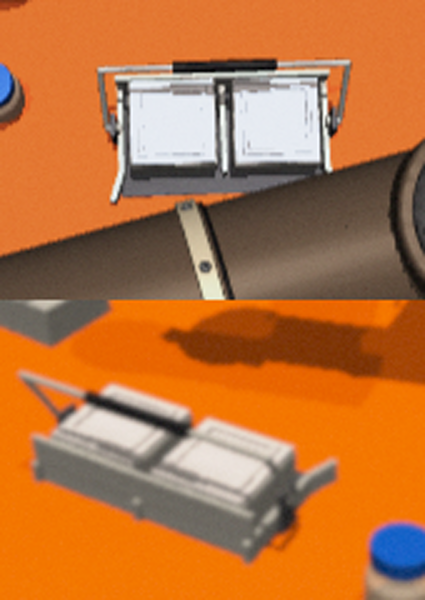

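Run:
```python
from h import *
def rayd(c,u,v):
    a=ray(c,u,v,0);b=ray(c,u,v,200);return a,(b-a)/np.linalg.norm(b-a)
def tri(c1,p1,c2,p2):
    a,d=rayd(c1,*p1);b,e=rayd(c2,*p2)
    A=np.stack([d,-e],1);s=np.linalg.lstsq(A,b-a,rcond=None)[0]
    return (a+s[0]*d+b+s[1]*e)/2,np.linalg.norm(a+s[0]*d-b-s[1]*e)
t,s=load("top10"),load("scene10")
for n,p,q in(("L",(173,66),(186,132)),("R",(276,65),(88,97)),):
    print(n,tri(t,(170+p[0]/2.5-.3,90+p[1]/2.5-.3),s,(140+q[0]/2.5-.3,170+q[1]/2.5-.3)))
for th in np.arange(1.7,2.25,.05):
    P=np.array([612.7-80*np.cos(th),21.4,30+80*np.sin(th)]);print(round(th,2),P.round(0),proj(t,P).round(1),proj(s,P).round(1))
```

```text
L (array([653.93973907,  70.36893087, 100.64516689]), np.float64(1.665610877122995))
R (array([653.80894435, -28.23576236,  99.76878715]), np.float64(0.04332117667954156))
1.7 [623.  21. 109.] [259.9 127.3] [203.3 204. ]
1.75 [627.  21. 109.] [259.8 125.8] [202.2 205.3]
1.8 [631.  21. 108.] [259.8 124.2] [201.  206.5]
1.85 [635.  21. 107.] [259.8 122.8] [199.9 207.9]
1.9 [639.  21. 106.] [259.7 121.4] [198.8 209.3]
1.95 [642.  21. 104.] [259.7 120. ] [197.7 210.8]
2.0 [646.  21. 103.] [259.6 118.7] [196.7 212.4]
2.05 [650.  21. 101.] [259.6 117.4] [195.7 214. ]
2.1 [653.  21.  99.] [259.5 116.3] [194.7 215.7]
2.15 [656.  21.  97.] [259.5 115.1] [193.7 217.4]
2.2 [660.  21.  95.] [259.4 114.1] [192.8 219.2]
```

```bash
python3 -m inch '[{"offset":[0,0,-50],"twist":0,"grip":0},{"offset":[20,-20,-20],"twist":0,"grip":0},{"offset":[50,-30,0],"twist":0,"grip":0},{"offset":[50,-25,0],"twist":0,"grip":0},{"offset":[50,-20,0],"twist":0,"grip":0}]'
python3 -m inch '[{"offset":[50,-5,0],"twist":0,"grip":0},{"offset":[25,0,0],"twist":0,"grip":0},{"offset":[0,0,0],"twist":0,"grip":0}]'
python3 -c "
from h import *
go(684,22,82,1)"
```

```text
t: 15.52
tool_pos: [607.6, 21.3, 221.9]
ee_rot: [1.0, 0.014, 0.001, -0.0]
wrist_force: [-0.2, -0.4, 0.3]
gripper_width: -0.003
t: 15.9
tool_pos: [681.9, 27.1, 219.9]
ee_rot: [1.0, 0.013, -0.0, 0.0]
wrist_force: [-0.6, 0.5, -0.1]
gripper_width: -0.002
t 15.9 pos [681.9  27.1 219.9] phi 1.5 F [-0.6  0.5 -0.1] w -0.1 q [ 0.32  0.38  0.01  0.   -1.21  1.27]
off now [  2.    5.1 137.9] twist 0.5 off after twist [  2.1   5.1 137.9]
```

```bash
python3 -m inch '[{"offset":[2,5,45],"twist":0.5,"grip":0},{"offset":[0,0,45],"twist":0,"grip":0},{"offset":[0,0,30],"twist":0,"grip":0},{"offset":[0,0,17],"twist":0,"grip":0},{"offset":[0,0,0],"twist":0,"grip":0}]'
python3 -c "
from h import *
go(684,22,82,1)
snap('scene','scene11');snap('top','top11')
I=np.vstack([cv2.imread('pics/top11.png')[90:210,170:340],cv2.imread('pics/scene11.png')[170:290,140:310]]);cv2.imwrite('pics/c11.png',cv2.resize(I,None,fx=2.5,fy=2.5,interpolation=cv2.INTER_CUBIC))"
```

```text
t: 16.52
tool_pos: [682.0, 20.8, 83.8]
ee_rot: [1.0, 0.008, -0.001, 0.0]
wrist_force: [-0.4, 0.8, 1.4]
gripper_width: 0.0
t 16.52 pos [682.   20.8  83.8] phi 0.9 F [-0.4  0.8  1.4] w 0.0 q [ 0.32  0.49 -0.15  0.   -0.94  1.27]
off now [ 2.  -1.2  1.8] twist -0.1 off after twist [ 2.  -1.2  1.8]
```

View pics/c11.png

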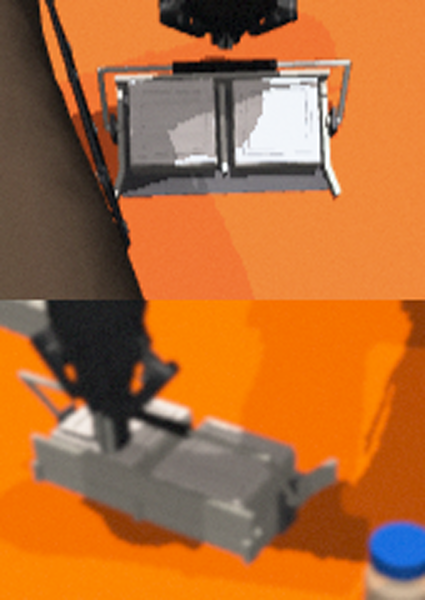

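```bash
python3 -m inch '[{"offset":[-8,0,0],"twist":0,"grip":0},{"offset":[-8,0,0],"twist":0,"grip":0},{"offset":[-10,0,0],"twist":0,"grip":0},{"offset":[-10,0,0],"twist":0,"grip":0},{"offset":[-10,0,0],"twist":0,"grip":0}]'
python3 -m inch '[{"offset":[-10,0,0],"twist":0,"grip":0},{"offset":[-10,0,0],"twist":0,"grip":0},{"offset":[-10,0,0],"twist":0,"grip":0},{"offset":[-10,0,2],"twist":0,"grip":0}]'
python3 - <<'E'
from h import *
go(574,22,82,1)
snap('scene','scene12');snap('top','top12')
I=np.vstack([cv2.imread('pics/top12.png')[90:210,170:340],cv2.imread('pics/scene12.png')[170:290,140:310]]);cv2.imwrite('pics/c12.png',cv2.resize(I,None,fx=2.5,fy=2.5,interpolation=cv2.INTER_CUBIC))
E
```

```text
t: 17.25
tool_pos: [635.9, 19.5, 84.7]
ee_rot: [1.0, 0.008, 0.0, -0.0]
wrist_force: [2.2, -0.2, 1.5]
gripper_width: 0.003
t: 17.75
tool_pos: [595.7, 18.8, 81.9]
ee_rot: [1.0, 0.008, -0.0, 0.0]
wrist_force: [3.2, -0.0, -1.3]
gripper_width: 0.0
t 17.75 pos [595.7  18.8  81.9] phi 0.9 F [ 3.2 -0.  -1.3] w 0.0 q [ 0.36  0.37 -0.35 -0.   -0.85  1.23]
off now [-21.7  -3.6  -0.1] twist -0.1 off after twist [-21.7  -3.6  -0.1]
```

View pics/c12.png

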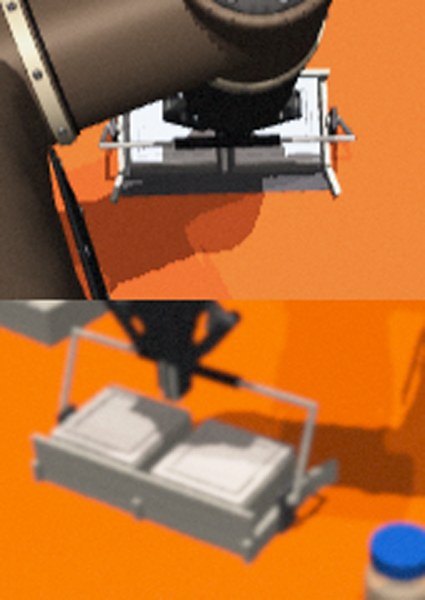

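```bash
python3 -m inch '[{"offset":[-8,0,2],"twist":0,"grip":0},{"offset":[-8,0,3],"twist":0,"grip":0},{"offset":[-7,0,3],"twist":0,"grip":0},{"offset":[0,0,0],"twist":0,"grip":0}]'
python3 - <<'E'
from h import *
go(574,22,82,1)
snap('scene','scene13');snap('top','top13')
I=np.vstack([cv2.imread('pics/top13.png')[90:210,170:340],cv2.imread('pics/scene13.png')[170:290,140:310]]);cv2.imwrite('pics/c13.png',cv2.resize(I,None,fx=2.5,fy=2.5,interpolation=cv2.INTER_CUBIC))
E
```

```text
t: 18.35
tool_pos: [572.7, 18.4, 74.1]
ee_rot: [1.0, 0.008, -0.001, 0.0]
wrist_force: [0.3, 0.4, 0.7]
gripper_width: 0.0
t 18.35 pos [572.7  18.4  74.1] phi 0.9 F [0.3 0.4 0.7] w 0.0 q [ 0.37  0.34 -0.41 -0.   -0.82  1.21]
off now [ 1.4 -3.6 -7.9] twist -0.1 off after twist [ 1.4 -3.6 -7.9]
```

View pics/c13.png

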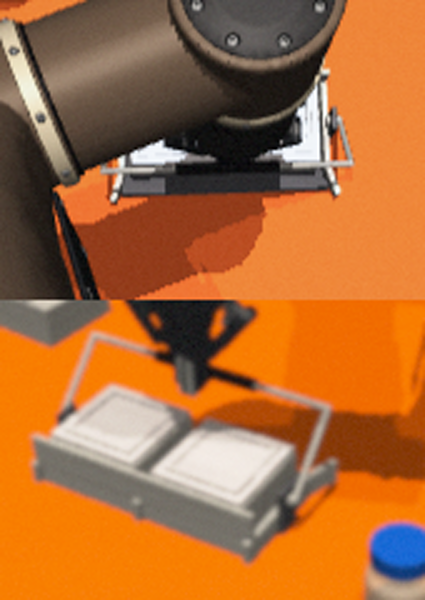

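```bash
python3 -m inch '[{"offset":[6,0,0],"twist":0,"grip":0},{"offset":[0,-2,-45],"twist":0,"grip":0},{"offset":[-15,0,0],"twist":0,"grip":0},{"offset":[-18,0,0],"twist":0,"grip":0},{"offset":[0,0,0],"twist":0,"grip":0}]'
python3 - <<'E'
from h import *
go(545,21,100,1)
t,s=snap('top','top14'),snap('scene','scene14')
for th in np.arange(.6,1.05,.1):
    P=np.array([612.7-80*np.cos(th),21.4,30+80*np.sin(th)]);print(round(th,2),P.round(0),((proj(s,P)-[140,170])*2.5+[0,300]).round(0))
I=np.vstack([cv2.imread('pics/top14.png')[90:210,170:340],cv2.imread('pics/scene14.png')[170:290,140:310]]);cv2.imwrite('pics/c14.png',cv2.resize(I,None,fx=2.5,fy=2.5,interpolation=cv2.INTER_CUBIC))
E
```

```text
t: 19.08
tool_pos: [545.5, 19.8, 119.3]
ee_rot: [1.0, 0.008, -0.0, -0.0]
wrist_force: [0.5, 0.5, 0.3]
gripper_width: -0.001
t 19.07 pos [545.5  19.8 119.3] phi 0.9 F [0.5 0.5 0.3] w -0.1 q [ 0.4   0.25 -0.42 -0.   -0.9   1.19]
off now [-0.5 -1.2 19.3] twist -0.1 off after twist [-0.5 -1.2 19.3]
0.6 [547.  21.  75.] [214. 375.]
0.7 [552.  21.  82.] [210. 372.]
0.8 [557.  21.  87.] [206. 369.]
0.9 [563.  21.  93.] [202. 367.]
1.0 [569.  21.  97.] [197. 366.]
```

View pics/c14.png

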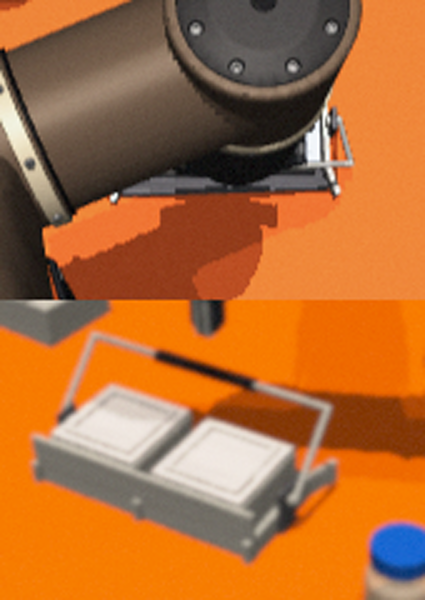

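```bash
python3 -m inch '[{"offset":[9,-1,10],"twist":0,"grip":0},{"offset":[0,0,14],"twist":0,"grip":0},{"offset":[-3,0,6],"twist":0,"grip":0},{"offset":[-3,0,5],"twist":0,"grip":0},{"offset":[-3,0,5],"twist":0,"grip":0}]'
python3 -m inch '[{"offset":[-3.5,0,5],"twist":0,"grip":0},{"offset":[-3,0,5],"twist":0,"grip":0},{"offset":[-3,0,6],"twist":0,"grip":0},{"offset":[-2,0,5],"twist":0,"grip":0},{"offset":[-1.5,0,6],"twist":0,"grip":0}]'
python3 - <<'E'
from h import *
go(533,21,36,1)
s=snap('scene','scene15');snap('top','top15')
I=np.vstack([cv2.imread('pics/top15.png')[90:210,170:340],cv2.imread('pics/scene15.png')[170:290,140:310]]);cv2.imwrite('pics/c15.png',cv2.resize(I,None,fx=2.5,fy=2.5,interpolation=cv2.INTER_CUBIC))
E
```

```text
t: 19.8
tool_pos: [546.1, 20.9, 79.0]
ee_rot: [1.0, 0.008, -0.0, 0.0]
wrist_force: [-2.1, 0.3, 3.5]
gripper_width: 0.001
t: 20.42
tool_pos: [533.5, 21.0, 52.0]
ee_rot: [1.0, 0.008, 0.0, -0.0]
wrist_force: [-1.0, 0.1, 0.5]
gripper_width: 0.001
t 20.43 pos [533.5  21.   52. ] phi 0.9 F [-1.   0.1  0.5] w 0.1 q [ 0.41  0.32 -0.52 -0.   -0.73  1.18]
off now [-0.5 -0.1 16. ] twist -0.1 off after twist [-0.5 -0.1 16. ]
```

View pics/c15.png

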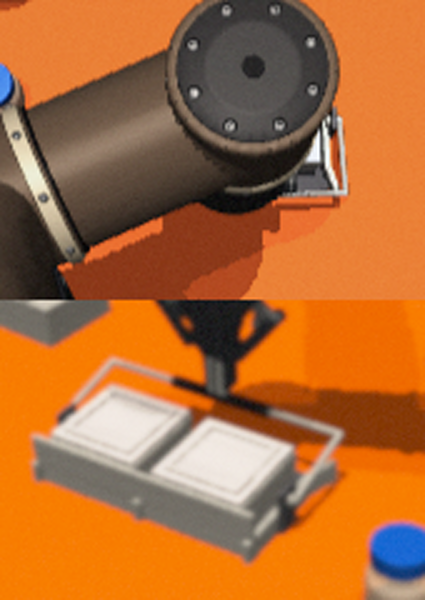

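```bash
python3 -m inch '[{"offset":[0,0,5],"twist":0,"grip":0},{"offset":[0,0,5],"twist":0,"grip":0},{"offset":[0,0,4],"twist":0,"grip":0},{"offset":[0,0,2],"twist":0,"grip":0}]'
python3 -m inch '[{"offset":[0,0,2],"twist":0,"grip":0}]'
```

```text
t: 21.02
tool_pos: [533.5, 20.8, 35.9]
ee_rot: [1.0, 0.008, -0.0, 0.0]
wrist_force: [-1.6, -0.4, 3.8]
gripper_width: -0.002
t: 21.15
tool_pos: [533.7, 20.8, 35.3]
ee_rot: [1.0, 0.008, 0.0, 0.0]
wrist_force: [-9.9, 1.6, 27.9]
gripper_width: -0.001
```

```bash
python3 -m inch '[{"offset":[0,0,-4],"twist":0,"grip":0},{"offset":[0,0,-40],"twist":0,"grip":0},{"offset":[0,0,-50],"twist":0,"grip":0},{"offset":[-40,0,-40],"twist":0,"grip":0},{"offset":[-40,0,-20],"twist":0,"grip":0}]'
python3 -m inch '[{"offset":[0,-50,0],"twist":0,"grip":0},{"offset":[0,-55,0],"twist":0,"grip":0},{"offset":[0,-55,0],"twist":0,"grip":0},{"offset":[0,-55,0],"twist":0,"grip":0},{"offset":[0,-50,0],"twist":0,"grip":0}]'
python3 -m inch '[{"offset":[0,0,0],"twist":0,"grip":0},{"offset":[0,0,0],"twist":0,"grip":0}]'
python3 - <<'E'
from h import *
go(533,21,36,1)
s=snap('scene','scene16');t=snap('top','top16');box('top16')
P=[532.7,21,30];print(((proj(s,P)-[130,160])*2.2+[0,308]).round(0),((proj(t,P)-[160,80])*2.2).round(0))
hsv=cv2.cvtColor(t["img"],cv2.COLOR_RGB2HSV)
m=((hsv[...,0]>105)&(hsv[...,0]<130)&(hsv[...,1]>150)).astype(np.uint8)
for k in cv2.findContours(m,cv2.RETR_EXTERNAL,cv2.CHAIN_APPROX_NONE)[0]:
    if cv2.contourArea(k)>50:
        (u,v),r=cv2.minEnclosingCircle(k);print("blue",ray(t,u,v,65).round(0))
I=np.vstack([cv2.imread('pics/top16.png')[80:220,160:340],cv2.imread('pics/scene16.png')[160:290,130:310]]);cv2.imwrite('pics/c16.png',cv2.resize(I,None,fx=2.2,fy=2.2,interpolation=cv2.INTER_CUBIC))
E
```

```text
t: 21.78
tool_pos: [453.7, 19.8, 190.3]
ee_rot: [1.0, 0.008, 0.001, -0.001]
wrist_force: [-0.6, 1.2, 0.1]
gripper_width: -0.003
t: 22.4
tool_pos: [449.2, 286.6, 188.5]
ee_rot: [1.0, 0.008, 0.0, -0.0]
wrist_force: [1.1, 0.2, -0.1]
gripper_width: -0.0
t: 22.65
tool_pos: [449.2, 284.5, 188.0]
ee_rot: [1.0, 0.008, -0.0, 0.0]
wrist_force: [-0.3, -0.3, 0.7]
gripper_width: -0.003
t 22.65 pos [449.2 284.5 188. ] phi 0.9 F [-0.3 -0.3  0.7] w -0.3 q [ 0.93  0.16 -0.37 -0.   -1.05  0.65]
off now [ 79.6 264.7 152. ] twist -0.1 off after twist [ 79.3 264.8 152. ]
box [612.1 -31.9] [86.9, 86.0] [0.8, 1.3]
box [615.6  21.5] [92.9, 216.1] [1.4, 1.2]
[220. 426.] [219. 198.]
blue [ 618. -253.   65.]
blue [646. 256.  65.]
blue [ 692. -289.   65.]
blue [ 867. -357.   65.]
```

View pics/c16.png

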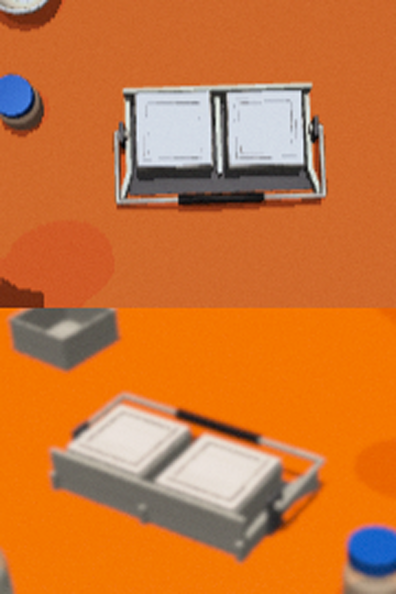

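View pics/top16.png

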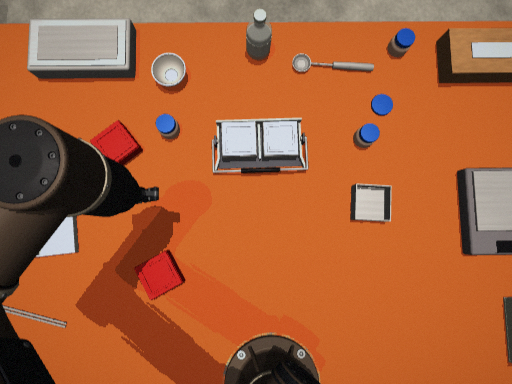

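Run:
```python
from h import *
c=load("top16");hsv=cv2.cvtColor(c["img"],cv2.COLOR_RGB2HSV)
m=((hsv[...,1]<70)&(hsv[...,2]>175)).astype(np.uint8);m=cv2.morphologyEx(m,cv2.MORPH_OPEN,np.ones((7,7)))
for k in cv2.findContours(m,cv2.RETR_EXTERNAL,cv2.CHAIN_APPROX_NONE)[0]:
    P=np.array([ray(c,u,v,50)[:2] for u,v in cv2.boxPoints(cv2.minAreaRect(k))]);C=P.mean(0)
    if 560<C[0]<660 and abs(C[1])<140: print(C.round(1),np.ptp(P,0).round(1),P[:,0].min().round(1))
```

```text
[612.3  73.5] [83.2 84.1] 570.7
[613.8 -32.7] [83.4 85.3] 572.1
```

```bash
python3 -c "
from h import *
print(env.hand_in(), env.get_state()['t'])"
```

```text
the job is handed in; nothing more can be done
the job is handed in; nothing more can be done
```

The closed box is home in the left lane, which was the empty one, and the keeper bar is fully down across the front of both boxes. I handed the job in at about 23 s, well under the 72 s limit.

**How it was done:** I pushed the box flat along the table with two spread fingertips, first its rear face, then its left face while turning it square. A last push on the rear face took it home. Then I hooked the keeper from behind with shut fingers, pulled it past vertical and pressed it down from above.

**Last checks:**
- **Box home:** the push stopped dead at TCP x = 555.1 mm, against 555.8 expected, at about 20 N. In the last top view the box centre is at (612, 73.5), in line with the stored box once the rack's 1° turn is allowed for.
- **Keeper down:** the fingertip stopped at z = 35.3 mm, against 36 expected, at about 28 N. The sleeve shows in both views within a few pixels of where the down position should put it.
- **Everything else:** both jars measure where they started, the stored box is within 1 mm, and the open box and red boxes look unmoved. The arm ended clear of everything, and no force reading was over 30 N.

**Disagreements:** no check failed, and the measurements differed by 1–2 mm at most, within the camera calibration. On the way, the turning push brought the box within about 3 mm of the left flare, so I steered it clear. I saw no sign of contact in the forces or pictures.

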